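# Find the rocking corner of the jig plate and press its shim flat

## Task

The jig plate on its four feet rocks. Press down on its corner ears one after another, with a fingertip, until you find the one that gives, then press the hinged shim tab at that corner down fully flat so that it stays there. Leave the other three shims standing, do not lift or shift the plate, and leave the things around it alone.

Things in the scene. Friction and masses are not known exactly. Their poses are not given: they have to be found in the camera images.
- plate: Loose steel jig plate, 2.8 kg, 12 mm thick: a middle 190 mm (x) by 100 mm (y) with two red V-rests on it (up to 45 mm above its top, within 36 mm of its centre line) and four ears, its corners, out to the sides. It lies on four round feet, one under each ear centre (x +-70, y +-85 mm). Origin: centre of its underside, 45 mm above the bench; x away from the robot, z up.
- bed: The fixed steel bed slab, 270 mm square and 15 mm thick, that the four feet stand on. Origin on the bench below the plate's centre, axes parallel to the plate's.
- ear_near_left (a point): Centre of the top face of the plate's near left ear (near: lower plate x; left: +y), straight above its foot: the place to press this corner. The ear is 50 mm along x by 60 mm along y and its free end is 25 mm beyond this point. Top is 57 mm above the bench.
- ear_near_right (a point): Centre of the top face of the plate's near right ear (near: lower plate x; right: -y), straight above its foot: the place to press this corner. The ear is 50 mm along x by 60 mm along y and its free end is 25 mm beyond this point. Top is 57 mm above the bench.
- ear_far_left (a point): Centre of the top face of the plate's far left ear (far: higher plate x; left: +y), straight above its foot: the place to press this corner. The ear is 50 mm along x by 60 mm along y and its free end is 25 mm beyond this point. Top is 57 mm above the bench.
- ear_far_right (a point): Centre of the top face of the plate's far right ear (far: higher plate x; right: -y), straight above its foot: the place to press this corner. The ear is 50 mm along x by 60 mm along y and its free end is 25 mm beyond this point. Top is 57 mm above the bench.
- tab_near_left (a point): Where to press the shim of the near left corner: the point, fixed to the bed, where the top of its tab's outer part lies once flat (44 mm above the bench, 13 mm below the plate's top). The tab is hinged along y, 38 mm to the +x side of this point, just outside the ear. Standing, it leans to -x, with its tip 29 to 34 mm above this point.
- tab_near_right (a point): Where to press the shim of the near right corner: the point, fixed to the bed, where the top of its tab's outer part lies once flat (44 mm above the bench, 13 mm below the plate's top). The tab is hinged along y, 38 mm to the +x side of this point, just outside the ear. Standing, it leans to -x, with its tip 29 to 34 mm above this point.
- tab_far_left (a point): Where to press the shim of the far left corner: the point, fixed to the bed, where the top of its tab's outer part lies once flat (44 mm above the bench, 13 mm below the plate's top). The tab is hinged along y, 38 mm to the +x side of this point, just outside the ear. Standing, it leans to -x, with its tip 29 to 34 mm above this point.
- tab_far_right (a point): Where to press the shim of the far right corner: the point, fixed to the bed, where the top of its tab's outer part lies once flat (44 mm above the bench, 13 mm below the plate's top). The tab is hinged along y, 38 mm to the +x side of this point, just outside the ear. Standing, it leans to -x, with its tip 29 to 34 mm above this point.
- rocking_foot (a joint): How far the sprung foot under the rocking corner is pushed down, m: 0 = corner up and level, 0.0035 = fully dipped. It takes 6 N to start and 8 N to push fully down, and springs back. The reading does not tell which corner it is; the other three feet are rigid.
- rocking_shim (a joint): Angle of the shim tab at the rocking corner (not told which), rad: 0 = standing at 43 degrees, 0.75 = flat, against its stop; starts at 0 to 0.1. All tabs are steel leaves 24 mm wide (y), 3 mm thick, 50 mm from hinge to tip; about 5 N down on the tip moves one and it stays where left. Flat, its lug under the ear takes out the rock (for presses below 15 N).
- steady_shim_b (a joint): Angle of the shim tab at one of the three steady corners (not told which), rad: 0 = standing up, 0.75 = flat; it starts between 0 and 0.1.
- steady_shim_c (a joint): Angle of the shim tab at one of the three steady corners (not told which), rad: 0 = standing up, 0.75 = flat; it starts between 0 and 0.1.
- steady_shim_d (a joint): Angle of the shim tab at one of the three steady corners (not told which), rad: 0 = standing up, 0.75 = flat; it starts between 0 and 0.1.
- spray_can: Bystander: a loose upright spray can, 64 mm across, 190 mm high; origin at the centre of its underside.
- bushing: Bystander: a loose brass bushing standing on end, 60 mm across, 40 mm high; origin at the centre of its underside.
- wrench: Bystander: a loose wrench 200 mm long lying on the bench; origin under its middle.

How it is judged:
By the outcome, as a careful person would: the job done as asked, in the order asked, and still so for the second after the job is handed in, with the robot touching nothing.
It also fails if it takes over 51 s, if anything falls off the work surface, if the arm or the gripper's body presses on something with over 40 N, if the wrist force passes 120 N, or if a joint passes its speed limit or range.

## Robot

A 6-joint arm with a two-finger parallel gripper is mounted at the origin on the work surface. World frame = base frame: x ahead of the robot, y to its left, z up, the work surface at z = 0. Lengths are in mm, angles in rad, forces in N, time in s.
With the tool pointing down it reaches from about 325 to 875 mm from the base axis. Payload 4.4 kg.
Tool frame: the origin (TCP) lies on the centre line of the jaws, within the pads' length; the fingertips stand ahead of it and the grasp point (between the pads) lies 6 mm ahead of it (ctrl.tcp_to_tips is the z of the fingertips in the tool frame, in mm); z points along the fingers, y is the direction in which the jaws open and shut (so a half turn about z gives the same grasp; the last joint's range is limited). The gripper opens to 85 mm and grips with 20 to 120 N. Pads are 22 mm wide; open, the fingers measure 114 mm over their backs; the gripper's body (76 mm by 85 mm) begins 54 mm behind the grasp point. The pads swing forward as they close: fully open they stand 13 mm farther back than shut.
Start: joints at [1.107, 0.207, 1.542, -0, 1.393, -0.15], TCP at [177.498, 546.92, 256.282] pointing down, gripper open.
Joint ranges: [-2.73, 2.73], [-0.86, 2.22], [0.23, 2.46], [-1.11, 4.25], [0.08, 2.63], [-2.82, 2.82]. Speed limits (rad/s): [2.79, 2.79, 3.14, 3.14, 3.14, 3.14].

## Interface

Orientations are given as a 3x3 rotation matrix whose columns are the frame's x, y, z axes.
In Python, from plant import ctrl, sensors, optics gives the robot as it stands. Calls block until the motion is done:
- ctrl.move_ptp(position, orientation): joint-space move of the TCP to a pose.
- ctrl.move_l(position, rot=None, vel=150, threshold=None): straight line of the TCP; rot=None keeps the orientation; vel is the mean speed in mm/s. With threshold (N) it stops when the force on the tool has changed by that much, and returns True; else False.
- ctrl.set_joints(angles): joint-space move.
- ctrl.gripper_to(opening, force=None): finger opening in mm; force is the grip in N (None keeps the last); returns when the fingers have stopped.
- ctrl.hold(seconds).
- ctrl.solve_ik(position, orientation): joint angles nearest the present ones, or None.
- sensors.read_state(): the state.
- optics.grab_frame(name): name is "scene" or "side" or "wrist"; returns (picture, depth): 480x640x3 uint8, red, green, blue; 480x640 float32, mm along the optical axis (not along the pixel's ray), 0 where there is no reading.
- optics.camera_params(name): a dict with "mtx" (3x3 intrinsics, pixels), "R" (3x3) and "t" (3): a world point X has camera coordinates R X + t; the wrist camera has in their place "T_tool_cam" (4x4, takes a point from camera to tool coordinates, whose origin is the TCP and whose axes are the flange's). Camera axes: x right, y down, z forward; pixel columns grow to the right and rows downward; lengths in mm; the calibration is good to about 2 mm. The wrist camera is an equidistant fisheye: a pixel r from the principal point sees the ray r / f radians off the axis. A picture is of the moment at which its call begins: read the wrist's pose just before it. camera_params takes no time and is no camera call.
A pose or a line that the arm cannot do raises ctrl.MotionError and nothing moves.
- ctrl.finish_job(): hands the job in, once; it reports no verdict.
The state is a dict: "t": time; "q": joint angles; "qvel": joint speeds; "tau": joint torques, N m; "eef_pos": TCP position; "eef_rot": TCP orientation; "force": force on the tool from outside, world axes, zero at the start; "wrist_torque": the same for the moment, N m; "grip_width": finger opening in mm.
Only numpy, scipy, OpenCV 4.12 (cv2) and the standard library are available. Lean on these libraries where they do the work, as an engineer would, in place of code of your own. Each camera call takes 0.05 s, during which the arm holds its last target.

## Working session

There is one attempt and no reset: what is moved stays moved. The work goes in short steps, each a Python script; the robot and the scene stay as the last script left them, time stands still between calls to the robot, and variables do not carry over. Pictures are saved under pics/ and viewed, and the job is handed in when it is done.

```bash
ls; mkdir -p pics; python3 - <<'E'
from plant import ctrl, sensors, optics
import cv2
for n in ("scene","side","wrist"):
    p,d=optics.grab_frame(n); cv2.imwrite(f"pics/{n}0.png",p[:,:,::-1])
    import numpy as np; np.save(f"pics/{n}0.npy",d)
    c=optics.camera_params(n); print(n,c)
s=sensors.read_state(); print(s["t"],s["force"],s["grip_width"],ctrl.tcp_to_tips,s["eef_rot"])
E
```

```text
pics
scene {'mtx': array([[538.7959051 ,   0.        , 321.98467443],
       [  0.        , 538.7959051 , 244.02636739],
       [  0.        ,   0.        ,   1.        ]]), 'R': array([[ 0.08062421,  0.99662034,  0.01573659],
       [ 0.55187497, -0.03148709, -0.83333222],
       [-0.83002034,  0.07587138, -0.55254844]]), 't': array([ -69.9060949 , -241.14477403, 1651.64691379])}
side {'mtx': array([[546.97071846,   0.        , 317.1336772 ],
       [  0.        , 546.97071846, 244.39113036],
       [  0.        ,   0.        ,   1.        ]]), 'R': array([[ 0.98322095, -0.18210333, -0.01072134],
       [-0.11331125, -0.56362254, -0.8182238 ],
       [ 0.14295849,  0.80570963, -0.57479984]]), 't': array([-559.42269027,  140.31799873, 1023.87589315])}
wrist {'mtx': array([[371.64829954,   0.        , 318.74945376],
       [  0.        , 371.64829954, 240.4905282 ],
       [  0.        ,   0.        ,   1.        ]]), 'T_tool_cam': array([[ 3.97982972e-04, -9.64332382e-01, -2.64693971e-01,
         6.68743895e+01],
       [ 9.99999759e-01,  5.34489018e-04, -4.43690470e-04,
         7.51026912e-01],
       [ 5.69341108e-04, -2.64693730e-01,  9.64332362e-01,
        -1.18662200e+02],
       [ 0.00000000e+00,  0.00000000e+00,  0.00000000e+00,
         1.00000000e+00]])}
0.15 [ 0.07362274  0.54933965 -0.01364325] 85.48625966943254 25.0 [[-9.51166522e-01  3.08677040e-01 -8.55331561e-04]
 [ 3.08678060e-01  9.51165227e-01 -1.60212492e-03]
 [ 3.19022460e-04 -1.78790968e-03 -9.99998351e-01]]
```

View pics/scene0.png

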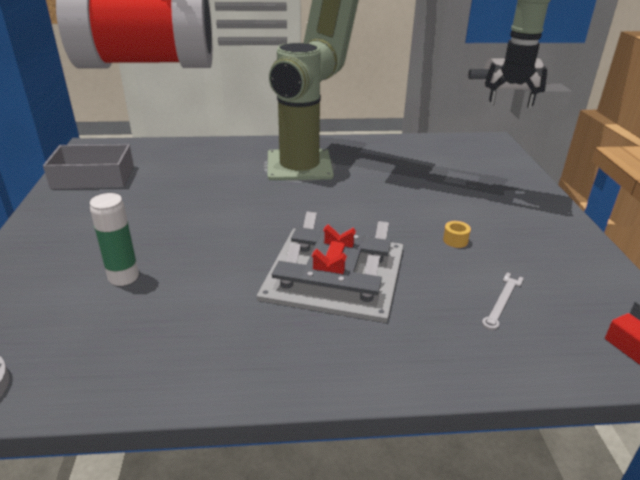

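View pics/side0.png

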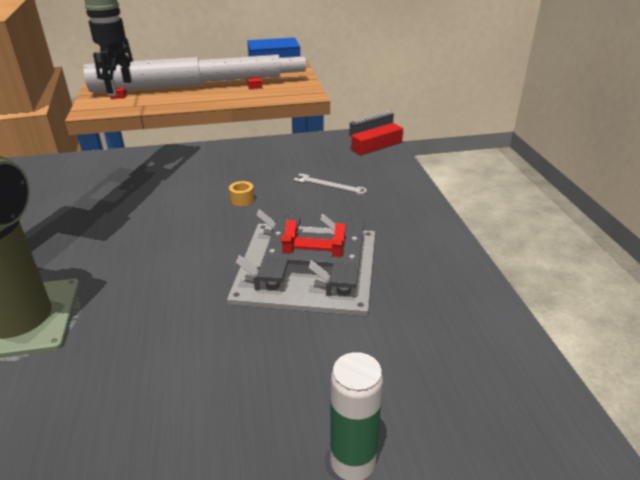

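View pics/wrist0.png

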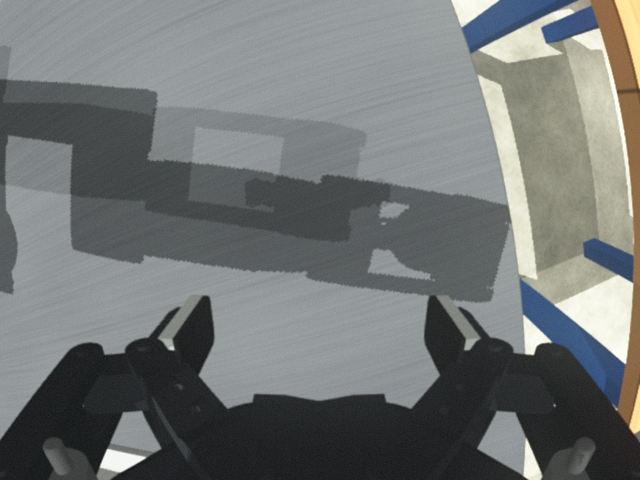

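```bash
cat > h.py <<'E'
import numpy as np, cv2
from plant import ctrl, sensors, optics
def cloud(n,d):
    c=optics.camera_params(n); K=c["mtx"]
    v,u=np.mgrid[0:480,0:640]
    P=np.stack([(u-K[0,2])/K[0,0]*d,(v-K[1,2])/K[1,1]*d,d],-1)
    return (P-c["t"])@c["R"]   # R^T (P-t)
def proj(n,X):
    c=optics.camera_params(n); Y=c["R"]@np.asarray(X)+c["t"]; q=c["mtx"]@Y; return q[:2]/q[2]
E
python3 - <<'E'
from h import *
for n,b in (("scene",(240,190,420,330)),("side",(210,190,400,320))):
    im=cv2.imread(f"pics/{n}0.png"); x0,y0,x1,y1=b
    cv2.imwrite(f"pics/{n}0c.png",cv2.resize(im[y0:y1,x0:x1],None,fx=4,fy=4,interpolation=cv2.INTER_CUBIC))
    d=np.load(f"pics/{n}0.npy"); W=cloud(n,d)
    Wc=W[y0:y1,x0:x1].reshape(-1,3)
    print(n,"table z",np.median(W[350:380,200:300,2]))
    for lo,hi in((10,20),(50,64)):
        m=(Wc[:,2]>lo)&(Wc[:,2]<hi); Q=Wc[m]
        print(lo,m.sum(),np.median(Q,0),Q.min(0),Q.max(0),cv2.minAreaRect(Q[:,:2].astype(np.float32)))
E
```

```text
scene table z 0.4126924814469802
10 4164 [640.65249947  51.37807924  14.86866497] [ 387.35975125 -117.59230148   10.01675706] [729.96967949 219.8135831   19.90012276] ((557.6394653320312, 51.3365478515625), (270.58538818359375, 276.63043212890625), 71.91808319091797)
50 3698 [607.4272191   41.10874233  56.83690765] [425.58033492 -85.50158059  50.02689114] [696.8809629  179.73094618  63.96268486] ((558.4180297851562, 51.66361999511719), (220.48532104492188, 226.0395050048828), 71.5238037109375)
side table z -0.9477161476735645
10 5444 [534.14637774 -17.65546362  13.58648256] [ 387.79952355 -118.35730904   10.00721056] [732.45977297 382.09944679  19.99761467] ((547.9652709960938, 130.666748046875), (455.1633605957031, 345.30535888671875), 79.22268676757812)
50 3913 [570.2940249   19.69614422  55.58601833] [422.91987276 -87.87445986  50.00947687] [695.49726342 181.76379664  63.97652562] ((557.8341064453125, 51.18244171142578), (225.67279052734375, 219.47286987304688), 71.32748413085938)
```

View pics/scene0c.png

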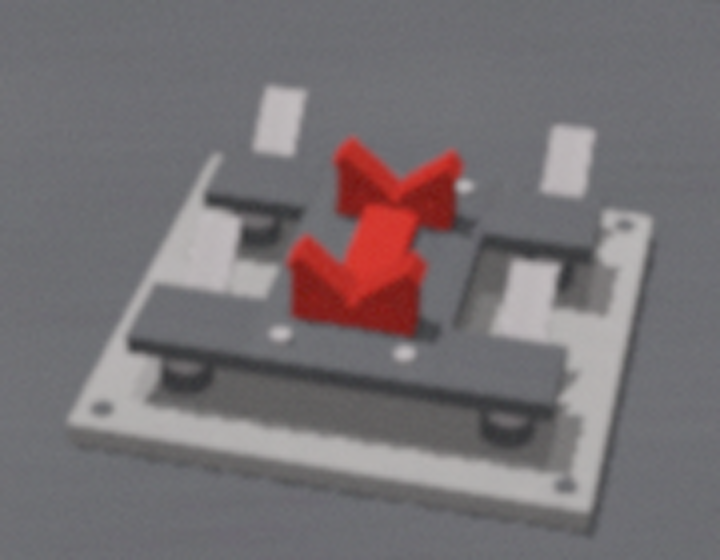

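View pics/side0c.png

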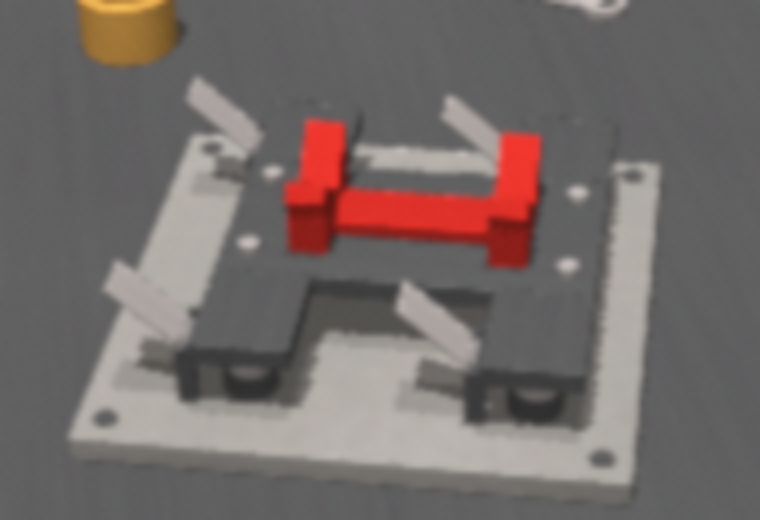

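```bash
cat >> h.py <<'E'
C0=np.array([558.0,51.4]); YAW=np.radians(-18.3)
def B(p,C=None,yaw=None):
    "plate frame (x,y,z above bench) -> world"
    C=C0 if C is None else C; yaw=YAW if yaw is None else yaw
    c,s=np.cos(yaw),np.sin(yaw); p=np.asarray(p,float)
    return np.array([C[0]+c*p[0]-s*p[1],C[1]+s*p[0]+c*p[1],p[2]])
E
python3 - <<'E'
from h import *
from scipy.optimize import minimize
# overlay
for n,b in (("scene",(240,190,420,330)),("side",(210,190,400,320))):
    im=cv2.imread(f"pics/{n}0.png"); x0,y0,x1,y1=b
    S=cv2.resize(im[y0:y1,x0:x1],None,fx=4,fy=4,interpolation=cv2.INTER_CUBIC)
    f=lambda p:tuple(int(k) for k in ((proj(n,B(p))-[x0,y0]+.5)*4))
    poly=lambda L,c:cv2.polylines(S,[np.array([f(p) for p in L])],True,c,1)
    poly([(-135,-135,15),(135,-135,15),(135,135,15),(-135,135,15)],(0,255,0))
    for sx in(-1,1):
        for sy in(-1,1):
            cx,cy=70*sx,85*sy
            cv2.circle(S,f((cx,cy,57)),4,(0,255,255),-1)
            poly([(cx-25,sy*50,57),(cx+25,sy*50,57),(cx+25,sy*110,57),(cx-25,sy*110,57)],(255,255,0))
    cv2.imwrite(f"pics/{n}0o.png",S)
E
```

```text
(no output)
```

View pics/scene0o.png

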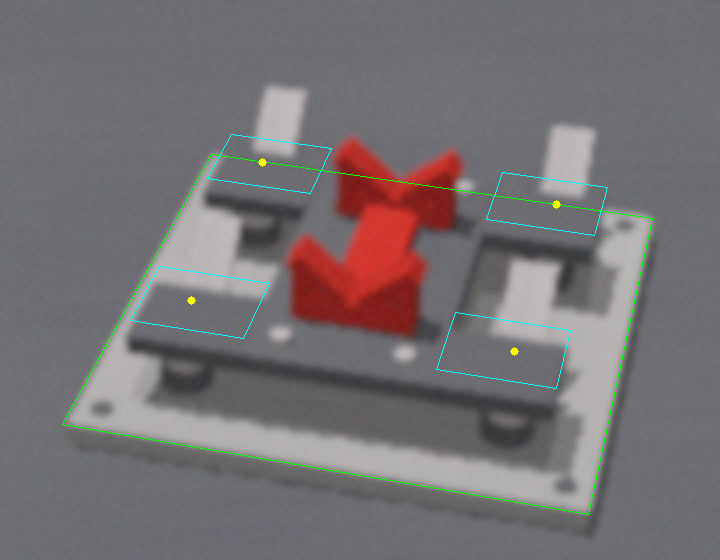

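View pics/side0o.png

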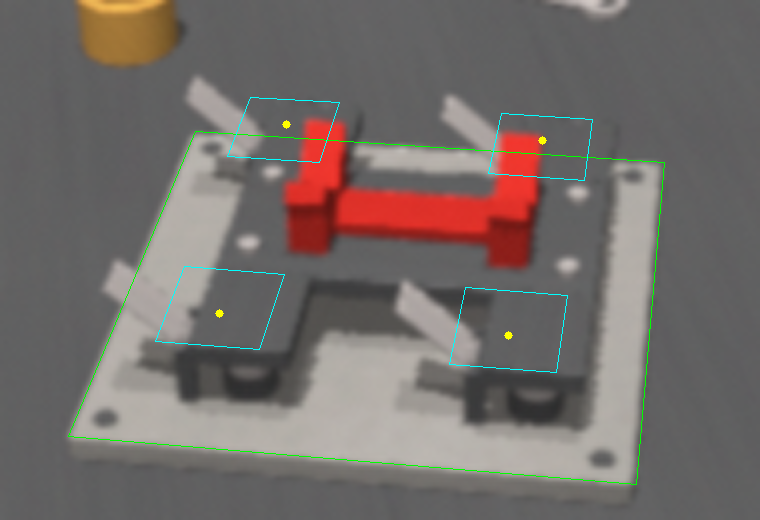

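```bash
python3 - <<'E'
from h import *
from scipy.optimize import minimize
for n,b in (("scene",(240,190,420,330)),("side",(210,190,400,320))):
    im=cv2.imread(f"pics/{n}0.png"); x0,y0,x1,y1=b
    d=np.load(f"pics/{n}0.npy"); W=cloud(n,d)[y0:y1,x0:x1].reshape(-1,3); I=im[y0:y1,x0:x1].reshape(-1,3).astype(int)
    m=(abs(W[:,2]-57)<4)&(I.max(1)<110)
    Q=W[m][:,:2]
    # project to plate axes, extents robust
    for yaw in (-17.5,-18,-18.5,-19):
        c,s=np.cos(np.radians(yaw)),np.sin(np.radians(yaw))
        L=Q-C0; xl=L@[c,s]; yl=L@[-s,c]
        px=np.percentile(xl,[.3,99.7]); py=np.percentile(yl,[.3,99.7])
        print(n,len(Q),yaw,px.round(1),py.round(1),"c",px.mean().round(1),py.mean().round(1),"size",np.ptp(px).round(1),np.ptp(py).round(1))
E
```

```text
scene 738 -17.5 [-66.5 113.3] [-106.   109.2] c 23.4 1.6 size 179.8 215.2
scene 738 -18 [-66.9 113.3] [-105.5  109.7] c 23.2 2.1 size 180.2 215.2
scene 738 -18.5 [-67.4 113. ] [-104.8  110.4] c 22.8 2.8 size 180.4 215.2
scene 738 -19 [-67.8 113.3] [-104.8  111.2] c 22.8 3.2 size 181.1 215.9
side 2947 -17.5 [-79.8 109.1] [-111.6  110.6] c 14.6 -0.5 size 188.8 222.2
side 2947 -18 [-79.5 108.8] [-111.1  110.2] c 14.7 -0.5 size 188.3 221.3
side 2947 -18.5 [-79.6 108.7] [-110.5  110.1] c 14.6 -0.2 size 188.3 220.7
side 2947 -19 [-80.  109.2] [-110.7  110.6] c 14.6 -0.1 size 189.2 221.2
```

```bash
cat >> h.py <<'E'
C0=C0+14.5*np.array([np.cos(YAW),np.sin(YAW)])
RT=np.array([[-np.cos(YAW),-np.sin(YAW),0],[-np.sin(YAW),np.cos(YAW),0],[0,0,-1.]])  # cols: x=-platex, y=platey
def wproj(X,s):
    c=optics.camera_params("wrist"); T=c["T_tool_cam"]; K=c["mtx"]
    p=s["eef_rot"].T@(np.asarray(X)-s["eef_pos"]); p=T[:3,:3].T@(p-T[:3,3])
    r=np.hypot(p[0],p[1]); th=np.arctan2(r,p[2]); return np.array([K[0,2]+K[0,0]*th*p[0]/r,K[1,2]+K[1,1]*th*p[1]/r])
E
python3 - <<'E'
from h import *
import pickle
print(C0,RT,np.linalg.det(RT))
ctrl.gripper_to(0,force=40)
p=[*C0,250]
ctrl.move_ptp(p,RT)
s=sensors.read_state(); im,d=optics.grab_frame("wrist")
cv2.imwrite("pics/w1.png",im[:,:,::-1]); np.save("pics/w1.npy",d); pickle.dump(dict(s),open("pics/w1.pkl","wb"))
print(s["t"],s["q"],s["eef_pos"],s["grip_width"],s["force"],ctrl.tcp_to_tips)
S=im[:,:,::-1].copy()
f=lambda p:tuple(int(k) for k in wproj(B(p),s))
for sx in(-1,1):
  for sy in(-1,1):
    cx,cy=70*sx,85*sy
    cv2.circle(S,f((cx,cy,57)),2,(0,255,255),-1)
    cv2.polylines(S,[np.array([f(q) for q in [(cx-25,sy*50,57),(cx+25,sy*50,57),(cx+25,sy*110,57),(cx-25,sy*110,57)]])],True,(255,255,0),1)
cv2.imwrite("pics/w1o.png",S)
E
```

```text
[571.76666943  46.84710939] [[-0.94942548  0.31399246  0.        ]
 [ 0.31399246  0.94942548  0.        ]
 [ 0.          0.         -1.        ]] 1.0
3.1917 [-6.75600776e-02  2.08703124e-01  1.55216158e+00  3.36451615e-04
  1.38078020e+00 -1.32042331e+00] [571.61382673  47.81632604 250.03388122] 0.029782882217787725 [-0.55428031  0.07922426  0.95759635] 25.0
```

View pics/w1.png

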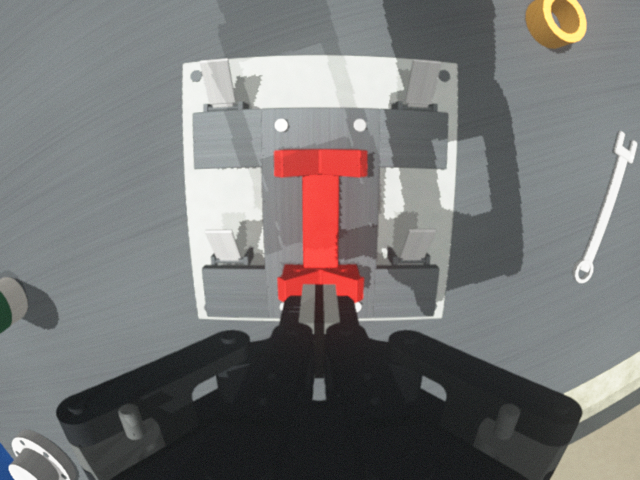

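View pics/w1o.png

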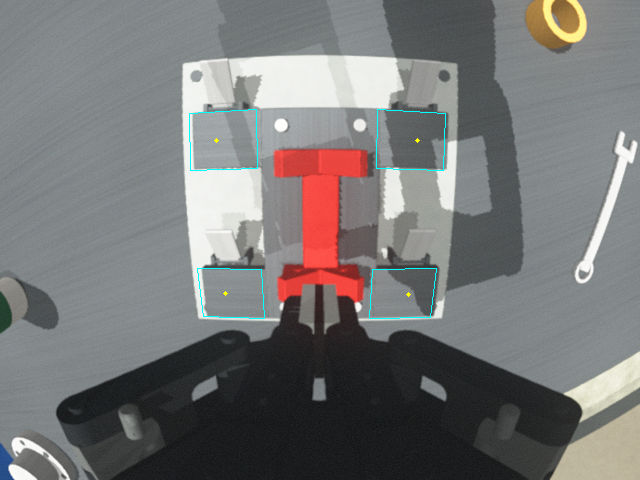

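```bash
python3 - <<'E'
import re
t=open('h.py').read()+"\nC0=C0+2.0*np.array([-np.sin(YAW),np.cos(YAW)])\n"
open('h.py','w').write(t)
E
python3 - <<'E'
from h import *
import pickle
s=pickle.load(open("pics/w1.pkl","rb")); im=cv2.imread("pics/w1.png")
x0,y0,x1,y1=175,50,465,325
k=2.7
S=cv2.resize(im[y0:y1,x0:x1],None,fx=k,fy=k,interpolation=cv2.INTER_CUBIC)
S=S[:600]
f=lambda p:tuple(int(q) for q in (wproj(B(p),s)-[x0,y0])*k)
yt=85
for sx in(-1,1):
  for sy in(-1,1):
    cx,cy=70*sx,85*sy
    cv2.polylines(S,[np.array([f(q) for q in [(cx-25,sy*50,57),(cx+25,sy*50,57),(cx+25,sy*110,57),(cx-25,sy*110,57)]])],True,(255,255,0),1)
    hx=cx-25-3
    for a in (43,38):
      a=np.radians(a)
      cv2.polylines(S,[np.array([f(q) for q in [(hx,sy*yt-12,44),(hx,sy*yt+12,44),(hx-50*np.cos(a),sy*yt+12,44+50*np.sin(a)),(hx-50*np.cos(a),sy*yt-12,44+50*np.sin(a))]])],True,(0,0,255),1)
cv2.imwrite("pics/w1z.png",S); print(S.shape)
E
```

```text
(600, 783, 3)
```

View pics/w1z.png

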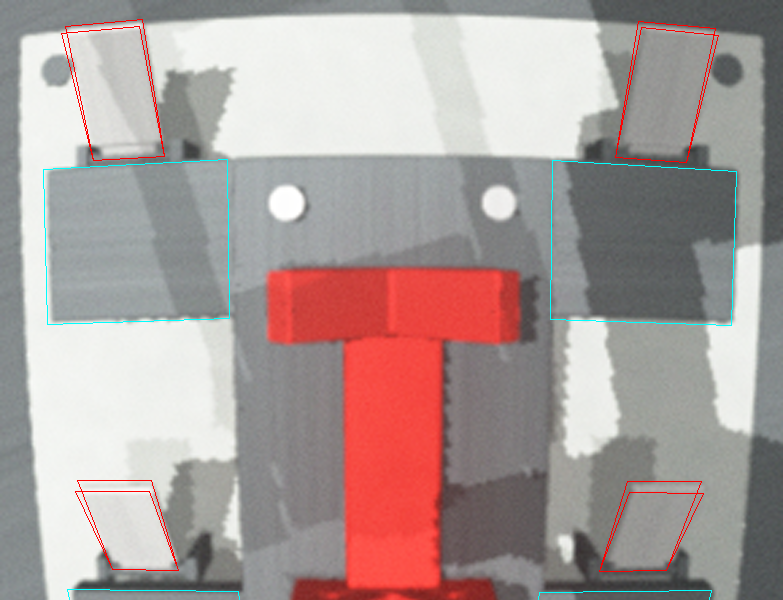

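```bash
cat >> h.py <<'E'
TT=25.0
def tip(p): q=B(p); q[2]+=TT; return q
def st(tag=""):
    s=sensors.read_state(); print(tag,"t%.2f"%s["t"],"tipz %.2f"%(s["eef_pos"][2]-TT),"F",np.round(s["force"],2),"xy",np.round(s["eef_pos"][:2]-0,1)); return s
def press_ear(sx,sy,th=11):
    x,y=70*sx,85*sy
    ctrl.move_l(tip((x,y,110)),RT,vel=250)
    ctrl.move_l(tip((x,y,64)),vel=120)
    ctrl.hold(0.2)
    s0=st("pre")
    a=ctrl.move_l(tip((x,y,59)),vel=20,threshold=th)
    b=a or ctrl.move_l(tip((x,y,50.5)),vel=8,threshold=th)
    s1=st(f"stop {a} {b}")
    ctrl.hold(0.2); s2=st("held")
    ctrl.move_l(tip((x,y,64)),vel=60)
    ctrl.move_l(tip((x,y,110)),vel=200)
    return s2["eef_pos"][2]-TT
E
python3 - <<'E'
from h import *
press_ear(-1,1); st("end")
E
```

```text
pre t4.77 tipz 65.28 F [-0.33 -0.03  0.03] xy [533.7 151.4]
stop False True t5.93 tipz 54.22 F [-1.92 -0.25  6.93] xy [532.7 151.7]
held t6.13 tipz 54.32 F [-2.27 -0.22  7.77] xy [532.6 151.7]
end t6.85 tipz 110.74 F [-0.34  0.34  0.39] xy [533.2 151.5]
```

```bash
python3 - <<'E'
from h import *
press_ear(-1,-1); st("end")
E
```

```text
pre t8.42 tipz 64.99 F [-1.08 -0.14  0.04] xy [480.2 -10. ]
stop False True t9.33 tipz 57.04 F [0.64 0.09 4.07] xy [479.4 -10. ]
held t9.53 tipz 57.04 F [-0.85  0.    6.11] xy [479.4 -10. ]
end t10.19 tipz 110.56 F [-0.06 -0.   -0.73] xy [479.7 -10.1]
```

```bash
cat >> h.py <<'E'
def probe(sx,sy,zmin=51.5,fmax=11):
    x,y=70*sx,85*sy
    ctrl.move_l(tip((x,y,110)),RT,vel=250)
    ctrl.move_l(tip((x,y,62)),vel=120)
    ctrl.hold(0.15); f0=st("pre")["force"][2]
    z=58.0
    while z>zmin:
        hit=ctrl.move_l(tip((x,y,z)),vel=15,threshold=14); ctrl.hold(0.1)
        s=st(f"cmd {z} {hit}")
        if s["force"][2]-f0>fmax: break
        z-=0.8
    ctrl.move_l(tip((x,y,64)),vel=60)
    ctrl.move_l(tip((x,y,110)),vel=200)
E
python3 - <<'E'
from h import *
probe(-1,1); st("end")
E
```

```text
pre t11.72 tipz 63.18 F [-0.26  0.1   0.42] xy [533.6 151.3]
cmd 58.0 False t12.24 tipz 57.97 F [ 0.6   0.17 -0.24] xy [532.6 151.5]
cmd 57.2 False t12.59 tipz 57.17 F [0.48 0.07 0.67] xy [532.6 151.4]
cmd 56.400000000000006 False t12.94 tipz 56.80 F [-1.82  0.51  3.02] xy [532.7 151.5]
cmd 55.60000000000001 False t13.29 tipz 55.91 F [-2.24 -0.04  5.5 ] xy [532.7 151.6]
cmd 54.80000000000001 False t13.64 tipz 55.21 F [-2.14  0.76  7.06] xy [532.6 151.6]
cmd 54.000000000000014 False t13.99 tipz 54.50 F [-2.62 -0.24  7.22] xy [532.6 151.6]
cmd 53.20000000000002 False t14.34 tipz 53.91 F [-3.32  0.34  7.57] xy [532.6 151.7]
cmd 52.40000000000002 False t14.69 tipz 53.79 F [-4.99 -0.5  12.34] xy [532.6 151.7]
end t15.42 tipz 110.61 F [0.17 0.32 0.5 ] xy [533.2 151.5]
```

```bash
python3 - <<'E'
from h import *
x,y=-136,85
ctrl.move_l(tip((x,y,110)),RT,vel=200)
ctrl.move_l(tip((x,y,86)),vel=100); ctrl.hold(0.1); st("pre")
for z in (70,60,52,47,45,44,43,42,41):
    hit=ctrl.move_l(tip((x,y,z)),vel=40 if z>46 else 15,threshold=25); 
    s=st(f"{z} {hit}")
    if hit or s["force"][2]>18: break
ctrl.hold(0.2); st("held")
ctrl.move_l(tip((x,y,110)),vel=120); ctrl.hold(.1)
st("up")
for n in ("side","scene"):
    im,d=optics.grab_frame(n); np.save(f"pics/{n}2.npy",d)
    x0,y0,x1,y1=(210,190,400,320) if n=="side" else (240,190,420,330)
    cv2.imwrite(f"pics/{n}2.png",cv2.resize(im[y0:y1,x0:x1,::-1],None,fx=4,fy=4,interpolation=cv2.INTER_CUBIC))
E
```

```text
pre t16.39 tipz 86.34 F [ 0.18 -0.09  0.84] xy [470.8 172. ]
70 False t16.94 tipz 69.66 F [-0.62 -0.23  0.33] xy [469.3 172.4]
60 False t17.34 tipz 59.80 F [ 0.23 -0.54  0.16] xy [470.3 171.9]
52 False t17.69 tipz 51.64 F [0.07 0.51 0.82] xy [470. 172.]
47 False t17.97 tipz 46.56 F [-0.81  0.04 -0.13] xy [469.8 172. ]
45 False t18.25 tipz 44.77 F [-0.23 -0.03  1.42] xy [469.7 172.1]
44 False t18.50 tipz 43.85 F [-1.75 -0.08  2.16] xy [469.6 172.1]
43 False t18.75 tipz 43.55 F [-3.86 -0.79  6.49] xy [469.7 172.1]
42 False t19.00 tipz 43.33 F [-6.59 -1.21 13.5 ] xy [469.7 172.2]
41 False t19.25 tipz 43.14 F [-7.82 -2.06 20.63] xy [469.8 172.2]
held t19.45 tipz 43.15 F [-8.67 -1.53 18.59] xy [469.8 172.2]
up t20.27 tipz 108.68 F [ 0.07 -0.29  0.15] xy [469.  171.9]
```

View pics/side2.png

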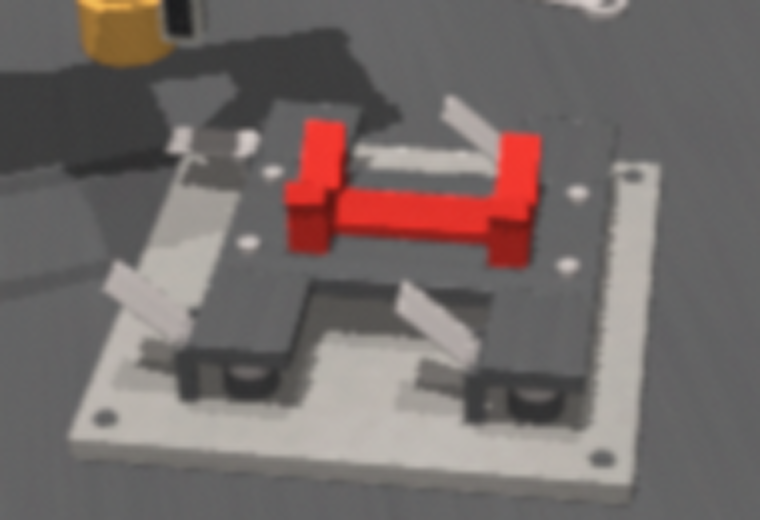

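View pics/scene2.png

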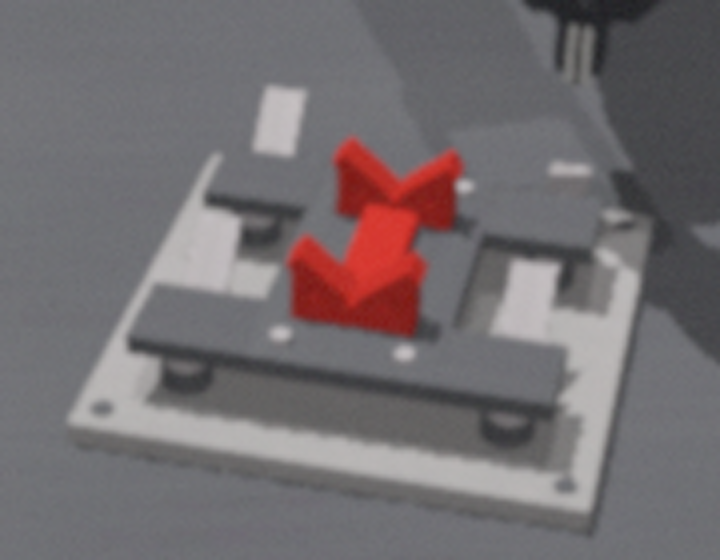

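```bash
python3 - <<'E'
from h import *
probe(-1,1,zmin=54,fmax=8.5); st("end")
ctrl.move_l([*B((0,0,0))[:2],250],RT,vel=250); ctrl.hold(.2)
s=sensors.read_state(); im,d=optics.grab_frame("wrist"); print(s["t"])
S=im[50:325,175:465,::-1].copy(); S=cv2.resize(S,None,fx=2.15,fy=2.15,interpolation=cv2.INTER_CUBIC)
k=2.15
f=lambda p:tuple(int(q) for q in (wproj(B(p),s)-[175,50])*k)
for sx in(-1,1):
  for sy in(-1,1):
    cx=70*sx; hx=cx-28
    cv2.polylines(S,[np.array([f(q) for q in [(cx-25,sy*50,57),(cx+25,sy*50,57),(cx+25,sy*110,57),(cx-25,sy*110,57)]])],True,(255,255,0),1)
    a=0 if (sx,sy)==(-1,1) else np.radians(41)
    cv2.polylines(S,[np.array([f(q) for q in [(hx,sy*85-12,44),(hx,sy*85+12,44),(hx-50*np.cos(a),sy*85+12,44+50*np.sin(a)),(hx-50*np.cos(a),sy*85-12,44+50*np.sin(a))]])],True,(0,0,255),1)
cv2.imwrite("pics/w3.png",S)
W=cloud("side",np.load("pics/side2.npy")).reshape(-1,3); L=(W[:,:2]-C0)@np.array([[np.cos(YAW),-np.sin(YAW)],[np.sin(YAW),np.cos(YAW)]])
for a,b in((-148,-136),(-136,-124),(-124,-112),(-112,-100)):
    m=(L[:,0]>a)&(L[:,0]<b)&(abs(L[:,1]-85)<9)&(W[:,2]>30); print(a,m.sum(),np.median(W[m,2]) if m.any() else None)
E
```

```text
pre t21.49 tipz 63.19 F [ 0.59 -0.8   0.62] xy [533.5 151.7]
cmd 58.0 False t22.01 tipz 57.98 F [-0.63  0.17 -0.16] xy [532.6 151.4]
cmd 57.2 False t22.36 tipz 57.15 F [-0.66 -0.36 -0.38] xy [532.6 151.4]
cmd 56.400000000000006 False t22.71 tipz 56.86 F [-2.18 -0.    4.69] xy [532.7 151.5]
cmd 55.60000000000001 False t23.06 tipz 56.73 F [-3.55 -0.26  8.96] xy [532.7 151.5]
cmd 54.80000000000001 False t23.41 tipz 56.62 F [-5.73 -1.61 13.13] xy [532.7 151.5]
end t24.09 tipz 110.68 F [-0.47 -0.49 -0.23] xy [533.3 151.5]
25.075
-148 38 43.68028501080941
-136 92 126.86999211080052
-124 74 184.55047457533072
-112 121 318.9950702145404
```

View pics/w3.png

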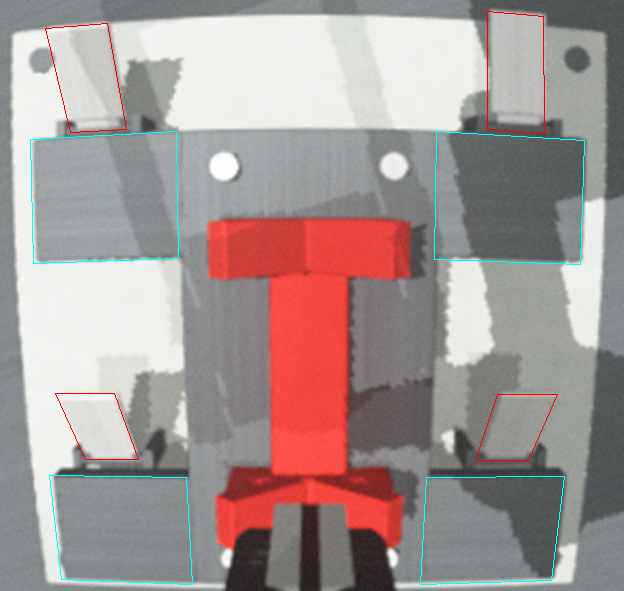

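```bash
python3 -c "
from h import *
ctrl.finish_job(); st('done')"
```

```text
the job is handed in; nothing more can be done
the job is handed in; nothing more can be done
```

The near left corner was the one that rocked. I pressed its shim tab down flat, and it stayed down, so I handed the job in at about 25 s of the 51 s allowed.

- **Finding it:** I pressed near left first, then near right. Near left gave: in a slower second press it went from 57 to 53.8 mm at 7–8 N, then stopped hard. Near right did not move at 57.0 mm, but the steady force there was only about 6 N, so that check is weaker. I did not press the two far ears, as the corner had already been found.
- **Flattening:** I pressed the tab until it hit its stop, with the fingertip at 43.1–43.5 mm and up to about 20 N. Depth from the side camera put the flat tab's outer end at 43.7 mm, against 44 mm expected. The depth samples further in along the tab were spoiled by the gripper overhead.
- **Last checks:** Pressing the near left ear again at 13 N, it held at 56.6 mm, so the rock is gone. The last wrist picture shows that tab flat, the other three standing and the plate where it was. The spray can, bushing and wrench were not in that picture's crop, and nothing I did went near them.
- **Mismatch:** The plate's centre is about 14.5 mm further from the robot than the centre of the bed slab's outline. I therefore used the plate's own edges, checked with the wrist camera, to aim the presses.

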